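Centre-punch the frame bracket

TASK

Take the spring-loaded centre punch out of its wooden stand, set its point in the small drill spot of the steel bracket blank strapped on the work rest, and press it straight down until its hidden spring snaps, without driving it on hard against its end stop. Mark nothing but the spot, leave the other things on the table where they are, and put the punch back in its stand, upright and fully down.

Things in the scene. Friction and masses are not known exactly. Their poses are not given: they have to be found in the camera images.
- punch: plain steel spring-loaded centre punch, 118 mm long, 0.2 kg, standing in the stand. Origin: its point with the nose fully out; z up along it. From the point up: nose 6 mm thick, its last 6 mm tapering to 3 mm; at 20 to 50 mm a sleeve 16 mm across; at 50 to 56 mm a collar 32 mm across; at 56 to 118 mm the round grip, 20 mm across: hold it there (fingertips may bear on the collar)
- trip (a joint): the punch's hidden trip, m: near 0 while armed, jumps to 0.0035 when the spring snaps, goes back to 0 by itself when the push is let go. Pushing the nose in takes 1 N at first, about 2 N more for each mm; at about 12 N (6 mm in) it snaps and the push drops to about 6 N, then rises by 2 N a mm up to the rigid end stop, 4 mm below where it snapped. Over 18 N is too hard
- point (a point): the point of the punch's nose; moves with the nose
- stand: wooden block 90 x 60 mm, 56 mm high, fixed to the table, with one upright through hole 22 mm wide, chamfered by 2 mm, in the middle of its top. Origin: centre of its underside. The punch stands in the hole nose down with its collar resting on the block's top, so the punch's origin is then 6 mm above the table
- stand_hole0 (a point): centre of the hole's mouth, level with the stand's top, 56 mm above the table
- rest: work rest: steel base 100 x 100 x 12 mm fixed to the table, and on it a screw-raised dark plate 92 mm square carrying an L-shaped steel bracket blank (7 mm thick, legs 32 mm wide) under a strap up to 12 mm higher. Origin: centre of the base's underside. Rigid. The screw's height is not reported: the bracket's upper face lies 45 to 80 mm above the table, to be felt or seen
- mark (a point): point straight below the drill spot, 12 mm above the table, on the base. The drill spot is a pit 8 mm wide and 3 mm deep, chamfered by 1.5 mm, in the bracket's upper face at the end of the leg without the strap; the only other hole is 12 mm wide, goes through, and lies 46 mm away
- tape_roll: bystander: roll of paper tape lying flat, 68 mm across, 24 mm high. Origin: centre of its underside
- spare_bracket: bystander: loose L-shaped steel bracket, 5 mm thick, legs about 70 mm. Origin: underside of its long leg, at the middle
- shears: bystander: steel shears lying flat, about 185 mm long, 10 mm high. Origin: near the pivot, underside
- driver: bystander: screwdriver with a wooden handle, lying. Origin: underside
- screw_jar: bystander: small jar, 52 mm across, 70 mm high. Origin: centre of its underside
- brush: bystander: brush, lying. Origin: underside
- offcut: bystander: strip of dark frame wood 150 x 30 x 22 mm, lying. Origin: centre of its underside
There are look-alikes about, which are no part of the job. Of the things like the rest, leave any that is red; of the rest the larger one is meant.

How it is judged:
On the way, in this order (a step that is already met when the one before it is completed fails the run):
1. the punch is lifted clear of its stand (height (world z) of punch above 0.06 m), for 0.1 s.
2. with its point in the drill spot (within 3 mm of its middle) and upright within 0.12 rad, the punch is pressed on the bracket until its trip has snapped (past 2.5 mm) (horizontal distance between point and mark below 0.003 m and angle between punch's own z axis and vertical below 0.12 rad and value of joint trip above 0.0025 m and contact force between punch and rest above 2 N), for 0.1 s.
At the end, for the whole second after the job is handed in: the punch stands released and at rest in its stand: within 6 mm of the hole's middle, upright within 0.08 rad, its collar down on the stand's top within 3 mm, its trip armed again (below 2 mm) (horizontal distance between punch and stand_hole0 below 0.006 m and height (world z) of punch between 0.003 and 0.009 m and angle between punch's own z axis and vertical below 0.08 rad and value of joint trip below 0.002 m and linear speed of punch below 0.02 m/s and contact force between punch and rest below 0.1 N); the robot touches nothing.
It fails at once if the punch is pressed on the work with more than 18 N (driven hard on its end stop) (contact force between punch and rest above 18 N).
It fails at once if the punch is pressed on the work with more than 8 N while its point is more than 4 mm off the drill spot or the punch leans more than 0.15 rad (contact force between punch and rest above 8 N and (horizontal distance between point and mark above 0.004 m or angle between punch's own z axis and vertical above 0.15 rad)).
It fails at once if the gripper itself pushes on the work or its rest with more than 8 N (contact force between the arm and rest above 8 N).
It fails at once if a bystander is moved by more than 20 mm (distance of any of tape_roll, spare_bracket, shears, driver, screw_jar, brush, offcut from where it was at the start of the episode above 0.02 m).
It also fails if it takes over 64 s, if anything falls off the work surface, if the arm or the gripper's body presses on something with over 40 N, if the wrist force passes 120 N, or if a joint passes its speed limit or range.

ROBOT

A 7-joint arm with a two-finger parallel gripper is mounted at the origin on the work surface. World frame = base frame: x ahead of the robot, y to its left, z up, the work surface at z = 0. Lengths are in m, angles in rad, forces in N, time in s.
With the tool pointing down it reaches from about 0.425 to 0.925 m from the base axis. Payload 6.8 kg.
Tool frame: the origin (TCP) lies on the centre line of the jaws, within the pads' length; the fingertips stand 19 mm ahead of it and the grasp point (between the pads) is the TCP (tcp_to_tips is the distance from the TCP to the fingertips, in m); x points along the fingers, y is the direction in which the jaws open and shut, and the axes are right-handed (so a half turn about x gives the same grasp; the last joint's range is limited). The gripper opens to 85 mm and grips with 20 to 120 N. Pads are 22 mm wide; open, the fingers measure 114 mm over their backs; the gripper's body (76 mm by 85 mm) begins 54 mm behind the grasp point. The pads swing forward as they close: fully open they stand 13 mm farther back than shut.
Start: joints at [-0.108, 0.477, 0.022, 1.555, -0.011, 1.109, -0.083], TCP at [0.675, 0, 0.219] pointing down, gripper open.
Joint ranges: [-2.96, 2.96], [-0.34, 2.1], [-1.41, 1.46], [0.24, 2.44], [-1.37, 4.51], [0.17, 1.92], [-2.96, 2.96]. Speed limits (rad/s): [2.39, 2.39, 3.14, 3.14, 3.14, 3.14, 3.14].

INTERFACE

Orientations are given as a unit quaternion [w, x, y, z].
In Python, from station import get_obs, read_camera, hand_in, spot_in, cut_out, tcp_to_tips gives the robot as it stands.
- The arm moves only by the shell command python3 -m jog 'ROWS' [FORCE]. ROWS is JSON, a list of rows, each an object of numbers: "gripper": the closure, from 0 (fully open) to 1 (shut); "dx", "dy", "dz": the shift along the world's x, y, z in m; "rx", "ry", "rz": the turn, a rotation vector about the world's x, y, z in degrees. In form: [{"gripper": .., "dx": .., "dy": .., "dz": .., "rx": .., "ry": .., "rz": ..}, ...]. A call has 1 to 10 rows; each row is the pose to reach, as a shift and turn from the pose commanded when the call began; what a row does not reach only later rows make up. A row lasts 1/10 s, in which the tool goes at most 50 mm and 8.59 degrees, less where a joint would pass 70% of its speed; a pose out of reach is approached as far as the arm can. A call with a gripper value outside its range is refused whole. The fingers move at their own pace and stop on an object; FORCE is the grip in N (left out, the last holds). Time passes only in rows, so rows that repeat a pose let the fingers close. It gives the time, the measured TCP pose, the force and the opening at its end, in the units of the state.
- get_obs(): the state, without advancing time (a new reading comes with each control period).
- read_camera(name): name is "scene" or "side" or "wrist"; returns a dict with "pixels" (420x560x3 uint8, blue, green, red), "range_z" (420x560 float32, m along the optical axis (not along the pixel's ray), 0 where there is no reading), "camera_matrix" (3x3 intrinsics, pixels), "cam_to_world" (4x4, takes a point from camera to world coordinates). Camera axes: x right, y down, z forward; pixel columns grow to the right and rows downward; lengths in m; the calibration is good to about 2 mm. A picture is of the moment at which its call begins.
- hand_in(): hands the job in, once; it reports no verdict.
Trained networks look in the newest picture that a camera, given by its name, has taken for a name from the list of things; names that differ only in an ending like _2 or _b are one class to them, and where a whole thing is asked for, a point or a joint stands for the part that bears it (a point fixed in the world has none). Each returns a list of dicts, best first, with "conf" (0 to 1); they miss things now and then, are a little off and sometimes report something else, mostly with a low value. They report only what shows in the picture. A call takes as long as a camera call. They do not tell look-alikes from the thing itself.
- spot_in(camera, label): "box" ([centre column, centre row, width, height] in pixels, round what is visible of it).
- cut_out(camera, label): "mask" (420x560 bool, what is visible of it) and "box" ([centre column, centre row, width, height] in pixels, round what is visible of it).
The state is a dict: "t": time; "q": joint angles; "joint_vel": joint speeds; "joint_torque": joint torques, N m; "eef_pos": TCP position; "tool_rot": TCP orientation; "contact_force": force on the tool from outside, world axes, zero at the start; "torque": the same for the moment, N m; "gripper_width": opening from 0.0 (shut) to 1.0 (fully open).
Only numpy, scipy, OpenCV 4.12 (cv2) and the standard library are available. Lean on these libraries where they do the work, as an engineer would, in place of code of your own. Each camera call takes 0.05 s, during which the arm holds its last target. There are 200 camera calls.

## Working session

There is one attempt and no reset: what is moved stays moved. The work goes in short steps, Python scripts to look and compute and a shell command to move; the robot and the scene stay as the last step left them, time stands still between calls to the robot, and variables do not carry over. Pictures are saved under pics/ and viewed, about 8 in all and at most 12, crops included, and the job is handed in when it is done.

```bash
mkdir -p pics; ls; cat > h.py <<'E'
import numpy as np, cv2
from station import *
def cloud(c):
    z=c["range_z"]; K=c["camera_matrix"]; T=c["cam_to_world"]
    v,u=np.mgrid[:z.shape[0],:z.shape[1]]
    p=np.stack([(u-K[0,2])/K[0,0]*z,(v-K[1,2])/K[1,1]*z,z],-1)
    w=p@T[:3,:3].T+T[:3,3]; w[z==0]=np.nan
    return w
E
python3 - <<'E'
from h import *
for n in ("scene","wrist"):
    c=read_camera(n); cv2.imwrite(f"pics/{n}0.png",c["pixels"]); W=cloud(c); np.save(f"{n}0.npy",W)
    for l in ("punch","stand","rest"):
        for d in cut_out(n,l)[:3]:
            m=d["mask"]; P=W[m]; P=P[~np.isnan(P[:,0])]
            print(n,l,round(d["conf"],2),np.round(d["box"]),np.round(np.median(P,0),3),np.round(np.percentile(P,[2,98],axis=0),3).tolist() if len(P) else 0)
o=get_obs();print(o["t"],o["eef_pos"],o["tool_rot"],o["contact_force"],tcp_to_tips)
E
```

```text
pics
scene punch 0.62 [352. 237.  13.  27.] [0.473 0.206 0.086] [[0.46, 0.191, 0.06], [0.482, 0.215, 0.127]]
scene stand 0.6 [247. 247.  24.  28.] [ 0.612 -0.017  0.005] [[0.566, -0.043, -0.001], [0.632, 0.034, 0.008]]
scene stand 0.56 [349. 254.  48.  48.] [0.49  0.215 0.048] [[0.426, 0.166, -0.0], [0.515, 0.236, 0.058]]
scene rest 0.89 [176. 211.  31.  29.] [ 0.666 -0.232  0.027] [[0.625, -0.277, 0.003], [0.7, -0.208, 0.038]]
scene rest 0.59 [220. 184.  40.  36.] [ 0.521 -0.22   0.053] [[0.469, -0.271, 0.003], [0.567, -0.179, 0.068]]
scene rest 0.56 [277. 169.  44.  36.] [ 0.349 -0.15   0.038] [[0.286, -0.217, 0.003], [0.387, -0.112, 0.053]]
wrist stand 0.63 [ 74.  14. 106.  25.] [0.492 0.171 0.031] [[0.422, 0.166, 0.002], [0.509, 0.182, 0.058]]
wrist rest 0.94 [196. 343.  33.  58.] [ 0.553 -0.223  0.013] [[0.534, -0.254, 0.003], [0.572, -0.206, 0.064]]
wrist rest 0.88 [276. 345.  61.  64.] [ 0.661 -0.232  0.028] [[0.623, -0.275, 0.003], [0.699, -0.205, 0.038]]
wrist rest 0.68 [ 42. 301.  78.  95.] [ 0.355 -0.152  0.038] [[0.304, -0.215, 0.005], [0.388, -0.11, 0.053]]
0.4 [6.74940228e-01 1.12668049e-05 2.18457823e-01] [-0.49994242 -0.49993735 -0.50005461  0.5000656 ] [-0.37667657  0.02322278 -0.34600488] 0.019
```

```bash
python3 - <<'E'
import cv2,numpy as np
a=cv2.imread("pics/scene0.png");b=cv2.imread("pics/wrist0.png")
a=cv2.resize(a[130:330,130:410],(800,571))
cv2.imwrite("pics/a.png",a)
E
```

```text
(no output)
```

View pics/a.png

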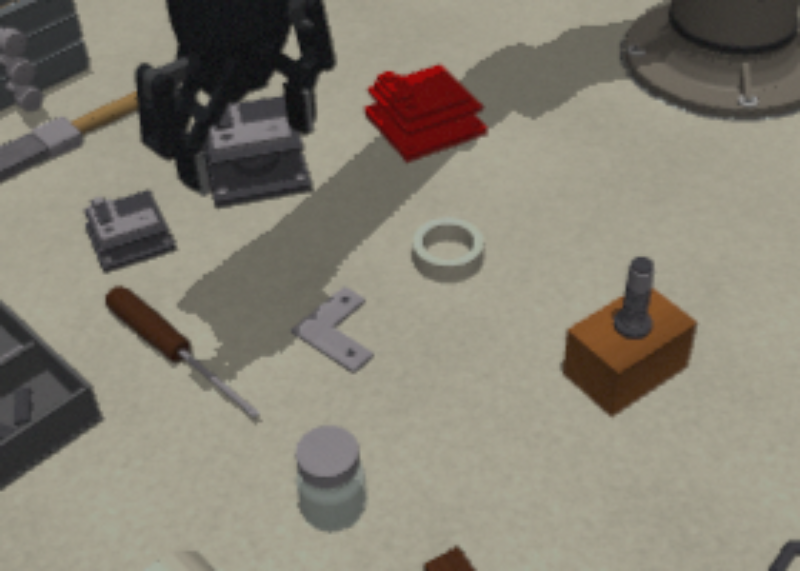

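View pics/wrist0.png

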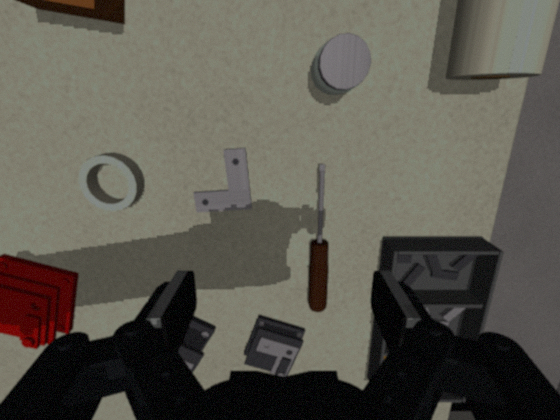

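The scene crop shows the punch in its stand (640,290). The large steel rest is at (255,150), with the small one at (130,230) and the red one at (425,110). The wrist view has the small and large rests at the bottom (270,345 and 195,345). Next I'll locate the punch and get the camera geometry.

```bash
python3 - <<'E'
from h import *
c=read_camera("side"); cv2.imwrite("pics/side0.png",c["pixels"]); S=cloud(c)
W0=np.load("scene0.npy")
for nm,W in (("scene",W0),("side",S)):
    P=W.reshape(-1,3); P=P[~np.isnan(P[:,0])]
    near=(np.hypot(P[:,0]-.475,P[:,1]-.206)<.06)
    for a,b in ((.050,.0585),(.07,.117),(.12,.135)):
        Q=P[near&(P[:,2]>a)&(P[:,2]<b)]
        print(nm,a,b,len(Q), np.round(Q.mean(0),4) if len(Q) else '', np.round([Q.min(0),Q.max(0)],3).tolist() if len(Q) else '')
    Q=P[near&(P[:,2]>.05)&(P[:,2]<.0585)]
    if len(Q)>10: print(cv2.minAreaRect((Q[:,:2]*1000).astype(np.float32)))
    near=(np.hypot(P[:,0]-.52,P[:,1]+.22)<.09)
    Q=P[near]; print(np.histogram(Q[:,2],np.arange(0.0,.12,.004)))
    print("cam",np.round(c["cam_to_world"],3).tolist())
c=read_camera("wrist");print(np.round(c["cam_to_world"],3).tolist(),c["camera_matrix"])
E
```

```text
scene 0.05 0.0585 598 [0.4746 0.2051 0.0554] [[0.42, 0.165, 0.05], [0.518, 0.237, 0.058]]
scene 0.07 0.117 129 [0.4727 0.2048 0.0932] [[0.461, 0.193, 0.07], [0.478, 0.212, 0.116]]
scene 0.12 0.135 54 [0.4686 0.2019 0.125 ] [[0.458, 0.193, 0.12], [0.477, 0.21, 0.128]]
((466.2099304199219, 201.5642852783203), (61.856441497802734, 94.05555725097656), 80.7801284790039)
(array([528,  36, 175, 205,  20,  29,  14,   0,   0,   0,   0,   0,  15,
        80, 225, 121, 117,  21,   1,   0,   0,   0,   0,   0,   0,   0,
         0,   0,   0]), array([0.   , 0.004, 0.008, 0.012, 0.016, 0.02 , 0.024, 0.028, 0.032,
       0.036, 0.04 , 0.044, 0.048, 0.052, 0.056, 0.06 , 0.064, 0.068,
       0.072, 0.076, 0.08 , 0.084, 0.088, 0.092, 0.096, 0.1  , 0.104,
       0.108, 0.112, 0.116]))
cam [[0.849, -0.297, 0.436, -0.044], [-0.528, -0.511, 0.678, -0.93], [0.022, -0.806, -0.591, 0.88], [0.0, 0.0, 0.0, 1.0]]
side 0.05 0.0585 184 [0.4638 0.1891 0.0557] [[0.421, 0.163, 0.05], [0.516, 0.238, 0.058]]
side 0.07 0.117 101 [0.4646 0.195  0.0941] [[0.456, 0.188, 0.071], [0.475, 0.21, 0.117]]
side 0.12 0.135 37 [0.
[... 233 characters left out ...]
0,   0,
        46, 351, 301, 305, 116,  66,  20,   7,   0,   0,   0,   0,   0,
         0,   0,   0]), array([0.   , 0.004, 0.008, 0.012, 0.016, 0.02 , 0.024, 0.028, 0.032,
       0.036, 0.04 , 0.044, 0.048, 0.052, 0.056, 0.06 , 0.064, 0.068,
       0.072, 0.076, 0.08 , 0.084, 0.088, 0.092, 0.096, 0.1  , 0.104,
       0.108, 0.112, 0.116]))
cam [[0.849, -0.297, 0.436, -0.044], [-0.528, -0.511, 0.678, -0.93], [0.022, -0.806, -0.591, 0.88], [0.0, 0.0, 0.0, 1.0]]
[[1.0, 0.0, -0.0, 0.675], [0.0, -0.947, -0.322, 0.084], [-0.0, 0.322, -0.947, 0.375], [0.0, 0.0, 0.0, 1.0]] [[307.91259064   0.         283.1949982 ]
 [  0.         307.91259064 209.98156123]
 [  0.           0.           1.        ]]
```

Punch is at about (0.467, 0.201). I'll look at the rest from close by first.

```bash
python3 -m jog '[{"gripper":0,"dx":-0.155,"dy":-0.21,"dz":-0.05},{"gripper":0,"dx":-0.155,"dy":-0.21,"dz":-0.05},{"gripper":0,"dx":-0.155,"dy":-0.21,"dz":-0.05},{"gripper":0,"dx":-0.155,"dy":-0.21,"dz":-0.05},{"gripper":0,"dx":-0.155,"dy":-0.21,"dz":-0.05},{"gripper":0,"dx":-0.155,"dy":-0.21,"dz":-0.05},{"gripper":0,"dx":-0.155,"dy":-0.21,"dz":-0.05},{"gripper":0,"dx":-0.155,"dy":-0.21,"dz":-0.05}]' 60
python3 - <<'E'
from h import *
c=read_camera("wrist"); W=cloud(c); np.save("wr1.npy",W); print(np.round(c["cam_to_world"],3).tolist())
im=c["pixels"]; cv2.imwrite("pics/wr1.png",im)
cv2.imwrite("pics/wr1c.png",cv2.resize(im[110:310,180:400],(660,600),interpolation=cv2.INTER_CUBIC))
for l in ("rest","mark"):
  try: print(l,[(round(d["conf"],2),np.round(d["box"])) for d in spot_in("wrist",l)])
  except Exception as e: print(e)
E
```

```text
[[1.0, 0.0, -0.0, 0.675], [0.0, -0.947, -0.322, 0.084], [-0.0, 0.322, -0.947, 0.375], [0.0, 0.0, 0.0, 1.0]]
rest [(0.88, array([197., 343.,  38.,  52.])), (0.84, array([ 40., 301.,  78.,  98.])), (0.58, array([273., 344.,  64.,  64.]))]
mark [(0.88, array([276., 344.,  58.,  65.])), (0.69, array([197., 346.,  38.,  54.])), (0.65, array([ 40., 300.,  80.,  96.]))]$[0]: bad value
```

View pics/wr1c.png

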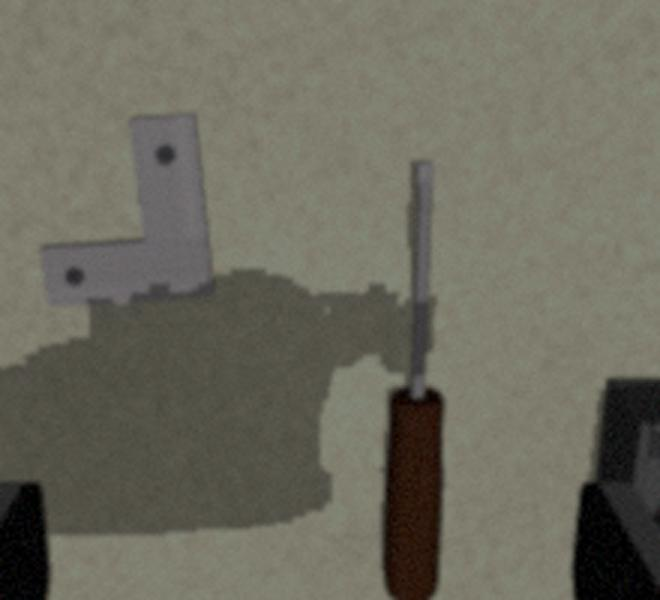

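The move was refused, so this picture only shows the old view (loose bracket and driver). I'll fill in every key of the row.

```bash
python3 -m jog '[{"gripper":0.0,"dx":-0.155,"dy":-0.21,"dz":-0.05,"rx":0.0,"ry":0.0,"rz":0.0}]' 60; python3 -m jog --help; python3 -m jog '[{"gripper":0.02,"dx":-0.02,"dy":-0.03,"dz":-0.005}]'
```

```text
t: 0.75
eef_pos: [0.6492, -0.032, 0.21]
tool_rot: [0.503, 0.5, 0.502, -0.495]
contact_force: [0.1, -1.4, -0.6]
gripper_width: 1.0invalid input: not JSON, or not a number
$[0]: bad value
```

```bash
python3 -m jog '[{"gripper":0.0,"dx":-0.03,"dy":-0.04,"dz":-0.01,"rx":0,"ry":0,"rz":0},{"gripper":0.0,"dx":-0.06,"dy":-0.08,"dz":-0.02,"rx":0,"ry":0,"rz":0},{"gripper":0.0,"dx":-0.09,"dy":-0.12,"dz":-0.03,"rx":0,"ry":0,"rz":0},{"gripper":0.0,"dx":-0.126,"dy":-0.17,"dz":-0.04,"rx":0,"ry":0,"rz":0},{"gripper":0.0,"dx":-0.126,"dy":-0.17,"dz":-0.04,"rx":0,"ry":0,"rz":0},{"gripper":0.0,"dx":-0.126,"dy":-0.17,"dz":-0.04,"rx":0,"ry":0,"rz":0},{"gripper":0.0,"dx":-0.126,"dy":-0.17,"dz":-0.04,"rx":0,"ry":0,"rz":0},{"gripper":0.0,"dx":-0.126,"dy":-0.17,"dz":-0.04,"rx":0,"ry":0,"rz":0}]' 60
python3 - <<'E'
from h import *
c=read_camera("wrist"); W=cloud(c); np.save("wr1.npy",W); np.savez("wr1.npz",**c); print(np.round(c["cam_to_world"],3).tolist())
im=c["pixels"]; cv2.imwrite("pics/wr1.png",im)
cv2.imwrite("pics/wr1c.png",cv2.resize(im[110:310,180:400],(660,600),interpolation=cv2.INTER_CUBIC))
print([(round(d["conf"],2),np.round(d["box"])) for d in spot_in("wrist","rest")])
print(get_obs()["t"])
E
```

```text
t: 1.55
eef_pos: [0.5215, -0.2076, 0.1695]
tool_rot: [0.501, 0.5, 0.501, -0.499]
contact_force: [0.7, -0.0, 0.0]
gripper_width: 1.001
[[1.0, 0.003, 0.002, 0.521], [0.003, -0.947, -0.322, -0.124], [0.001, 0.322, -0.947, 0.326], [0.0, 0.0, 0.0, 1.0]]
[(0.8, array([270., 224., 129., 141.])), (0.6, array([412., 224.,  95.,  87.])), (0.59, array([ 91., 147., 128., 128.]))]
1.65
```

View pics/wr1c.png

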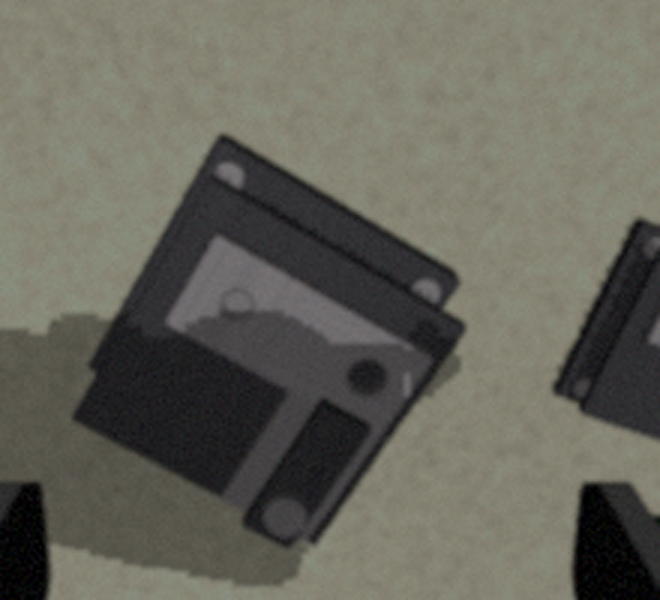

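The crop shows the drill spot as a faint ring at (237,303), i.e. pixel (259,211). The 12 mm hole is at (367,377), i.e. (302.3,235.7), and the strap is at (315,460).

```bash
python3 - <<'E'
from h import *
c=np.load("wr1.npz"); W=np.load("wr1.npy"); K=c["camera_matrix"];T=c["cam_to_world"]
im=c["pixels"]
g=cv2.cvtColor(im,cv2.COLOR_BGR2GRAY)
A=W[203:219,249:285].reshape(-1,3)
m=[]
for v in range(195,245):
  for u in range(240,318):
    if g[v,u]>70 and W[v,u,2]<.075: m.append(W[v,u])
m=np.array(m); print(len(m),np.percentile(m[:,2],[5,25,50,75,95]))
zt=np.median(m[:,2])
def ray(u,v,z):
    d=T[:3,:3]@[(u-K[0,2])/K[0,0],(v-K[1,2])/K[1,1],1]; return T[:3,3]+d*(z-T[2,3])/d[2]
for z in (zt-.003,zt,zt+.003):
    s=ray(259,211,z);h=ray(302.3,235.7,z-.001); print(z,s,h,np.linalg.norm(s[:2]-h[:2]))
# base outline corners at z=.012 (crop px)
for u,v in ((222,135),(460,272),(75,418)): print(ray(180+u/3,110+v/3,.012))
z=c["range_z"]; print(np.round(W[205:218:2,250:270:2,2]*1000).astype(int))
cv2.imwrite("pics/spot.png",cv2.resize(im[195:225,242:282],(800,600),interpolation=cv2.INTER_CUBIC))
# refine ring by Hough on upscaled
E
```

```text
1733 [0.06326666 0.06421566 0.06471218 0.06517075 0.06581412]
0.061712179962433056 [ 0.49950439 -0.21478351  0.06171218] [ 0.53942068 -0.23947068  0.06071218] 0.04693363630620351
0.06471217996243306 [ 0.49974748 -0.21375187  0.06471218] [ 0.53921129 -0.23816366  0.06371218] 0.046403970000089764
0.06771217996243306 [ 0.49999056 -0.21272023  0.06771218] [ 0.53900191 -0.23685663  0.06671218] 0.0458743040107733
[ 0.49173386 -0.17178321  0.012     ]
[ 0.57496617 -0.22000965  0.012     ]
[ 0.43370036 -0.27766593  0.012     ]
[[65 64 65 66 65 65 64 65 64 66]
 [66 65 64 64 63 62 64 64 65 64]
 [64 65 65 62 62 62 62 64 64 65]
 [64 65 64 63 62 62 62 64 65 64]
 [65 65 63 62 61 62 61 64 64 64]
 [65 66 65 64 63 65 64 65 64 65]
 [65 64 65 63 65 65 65 66 65 64]]
```

View pics/spot.png

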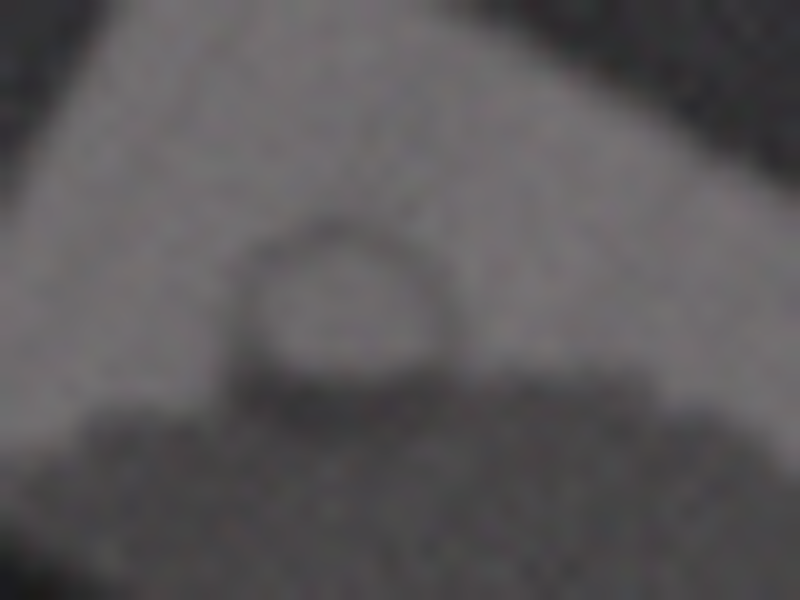

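Spot is about (0.4995, -0.2132) with the bracket's face at z≈0.0647. The hole spacing comes out at 46.4 mm and the pit shows 3 mm deep in range, so both agree. Now to the punch.

```bash
python3 -m jog '[{"gripper":0.0,"dx":-0.007,"dy":0.048,"dz":0.004,"rx":0,"ry":0,"rz":0},{"gripper":0.0,"dx":-0.014,"dy":0.096,"dz":0.008,"rx":0,"ry":0,"rz":0},{"gripper":0.0,"dx":-0.021,"dy":0.144,"dz":0.012,"rx":0,"ry":0,"rz":0},{"gripper":0.0,"dx":-0.028,"dy":0.192,"dz":0.016,"rx":0,"ry":0,"rz":0},{"gripper":0.0,"dx":-0.035,"dy":0.24,"dz":0.02,"rx":0,"ry":0,"rz":0},{"gripper":0.0,"dx":-0.042,"dy":0.288,"dz":0.024,"rx":0,"ry":0,"rz":0},{"gripper":0.0,"dx":-0.049,"dy":0.336,"dz":0.028,"rx":0,"ry":0,"rz":0},{"gripper":0.0,"dx":-0.053,"dy":0.384,"dz":0.03,"rx":0,"ry":0,"rz":0},{"gripper":0.0,"dx":-0.053,"dy":0.408,"dz":0.03,"rx":0,"ry":0,"rz":0},{"gripper":0.0,"dx":-0.053,"dy":0.408,"dz":0.03,"rx":0,"ry":0,"rz":0}]'
python3 -m jog '[{"gripper":0.0,"dx":0,"dy":0,"dz":0,"rx":0,"ry":0,"rz":0},{"gripper":0.0,"dx":0,"dy":0,"dz":0,"rx":0,"ry":0,"rz":0}]'
cat > look.py <<'E'
from h import *
c=read_camera("wrist"); W=cloud(c)
P=W.reshape(-1,3); P=P[~np.isnan(P[:,0])]
near=np.hypot(P[:,0]-.467,P[:,1]-.201)<.07
t=get_obs(); e=t["eef_pos"]
for a,b in ((.05,.0595),(.0605,.066),(.118,.13)):
    Q=P[near&(P[:,2]>a)&(P[:,2]<b)]
    if len(Q)<8: continue
    print(a,len(Q),np.round(np.median(Q,0),4),np.round(np.percentile(Q,[3,97],axis=0),4).tolist(),cv2.minAreaRect((Q[:,:2]*1000).astype(np.float32)), cv2.minEnclosingCircle((Q[:,:2]*1000).astype(np.float32)))
print(t["t"],np.round(e,4),np.round(t["tool_rot"],4))
E
python3 look.py; python3 - <<'E'
from h import *
c=read_camera("wrist"); cv2.imwrite("pics/wr2.png",c["pixels"])
E
```

```text
t: 2.65
eef_pos: [0.466, 0.2045, 0.1996]
tool_rot: [0.502, 0.499, 0.503, -0.497]
contact_force: [0.4, -0.8, -0.5]
gripper_width: 0.997
t: 2.85
eef_pos: [0.4669, 0.1974, 0.199]
tool_rot: [-0.5, -0.5, -0.5, 0.501]
contact_force: [0.8, 0.5, -0.6]
gripper_width: 1.001
0.05 4226 [0.4656 0.2086 0.0568] [[0.4236, 0.1727, 0.0552], [0.5092, 0.2337, 0.0581]] ((466.2278747558594, 202.3560333251953), (60.51687240600586, 90.09271240234375), 81.0366439819336) ((466.36529541015625, 202.35809326171875), 53.869728088378906)
0.0605 337 [0.4656 0.2097 0.0627] [[0.4518, 0.1957, 0.0614], [0.4803, 0.217, 0.0642]] ((466.28778076171875, 205.74720764160156), (24.818897247314453, 30.905519485473633), 86.98783111572266) ((466.2436828613281, 202.45542907714844), 15.786293029785156)
0.118 489 [0.4658 0.2042 0.1269] [[0.4579, 0.195, 0.1197], [0.4745, 0.2115, 0.1284]] ((466.1044921875, 203.05517578125), (18.38512420654297, 18.939912796020508), 75.91603088378906) ((465.9933166503906, 202.5513153076172), 9.823073387145996)
2.9 [0.467  0.1971 0.1991] [-0.4996 -0.5003 -0.4994  0.5007]
```

View pics/wr2.png

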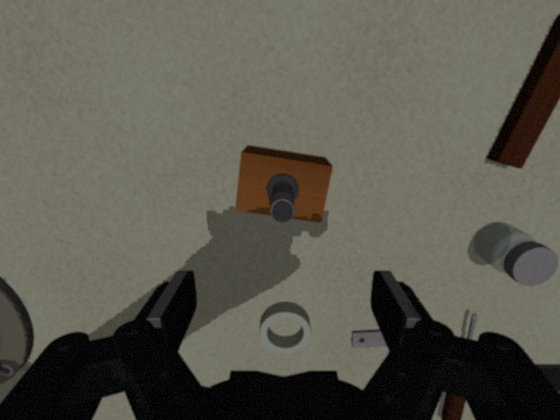

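The picture shows the punch top at (282,207) on the stand (284,183). The stand, collar and punch top all centre on (0.4662, 0.2025). Going down to grasp.

```bash
python3 -m jog '[{"gripper":0.0,"dx":-0.001,"dy":0.005,"dz":-0.03,"rx":0,"ry":0,"rz":0},{"gripper":0.0,"dx":-0.001,"dy":0.005,"dz":-0.06,"rx":0,"ry":0,"rz":0},{"gripper":0.0,"dx":-0.001,"dy":0.005,"dz":-0.09,"rx":0,"ry":0,"rz":0},{"gripper":0.0,"dx":-0.001,"dy":0.005,"dz":-0.105,"rx":0,"ry":0,"rz":0},{"gripper":0.0,"dx":-0.001,"dy":0.005,"dz":-0.113,"rx":0,"ry":0,"rz":0},{"gripper":0.0,"dx":-0.001,"dy":0.005,"dz":-0.113,"rx":0,"ry":0,"rz":0},{"gripper":0.0,"dx":-0.001,"dy":0.005,"dz":-0.113,"rx":0,"ry":0,"rz":0},{"gripper":0.0,"dx":-0.001,"dy":0.005,"dz":-0.113,"rx":0,"ry":0,"rz":0}]' 60
```

```text
t: 3.75
eef_pos: [0.4667, 0.2037, 0.0873]
tool_rot: [0.5, 0.501, 0.5, -0.499]
contact_force: [0.3, -0.5, 0.7]
gripper_width: 1.0
```

```bash
python3 -m jog '[{"gripper":0.3,"dx":0,"dy":-0.001,"dz":-0.001,"rx":0,"ry":0,"rz":0},{"gripper":0.6,"dx":0,"dy":-0.001,"dz":-0.001,"rx":0,"ry":0,"rz":0},{"gripper":0.8,"dx":0,"dy":-0.001,"dz":-0.001,"rx":0,"ry":0,"rz":0},{"gripper":0.9,"dx":0,"dy":-0.001,"dz":-0.001,"rx":0,"ry":0,"rz":0},{"gripper":0.9,"dx":0,"dy":-0.001,"dz":-0.001,"rx":0,"ry":0,"rz":0},{"gripper":0.9,"dx":0,"dy":-0.001,"dz":-0.001,"rx":0,"ry":0,"rz":0},{"gripper":0.9,"dx":0,"dy":-0.001,"dz":-0.001,"rx":0,"ry":0,"rz":0},{"gripper":0.9,"dx":0,"dy":-0.001,"dz":-0.001,"rx":0,"ry":0,"rz":0}]' 70; python3 - <<'E'
from h import *
o=get_obs();print(o["t"],o["eef_pos"],o["contact_force"],o["torque"],o["gripper_width"])
E
```

```text
t: 4.55
eef_pos: [0.4662, 0.2026, 0.0855]
tool_rot: [0.5, 0.5, 0.5, -0.5]
contact_force: [0.4, 0.1, 5.6]
gripper_width: 0.207
4.55 [0.46616218 0.20261352 0.08551481] [0.44718564 0.06173048 5.62431203] [-0.13417805  0.0993184   0.05699447] 0.20740003571187357
```

```bash
python3 -m jog '[{"gripper":0.9,"dx":0,"dy":0,"dz":0.01,"rx":0,"ry":0,"rz":0},{"gripper":0.9,"dx":0,"dy":0,"dz":0.03,"rx":0,"ry":0,"rz":0},{"gripper":0.9,"dx":0,"dy":0,"dz":0.055,"rx":0,"ry":0,"rz":0},{"gripper":0.9,"dx":0,"dy":0,"dz":0.08,"rx":0,"ry":0,"rz":0},{"gripper":0.9,"dx":0,"dy":0,"dz":0.1,"rx":0,"ry":0,"rz":0},{"gripper":0.9,"dx":0,"dy":0,"dz":0.11,"rx":0,"ry":0,"rz":0},{"gripper":0.9,"dx":0,"dy":0,"dz":0.11,"rx":0,"ry":0,"rz":0},{"gripper":0.9,"dx":0,"dy":0,"dz":0.11,"rx":0,"ry":0,"rz":0}]'
python3 - <<'E'
from h import *
o=get_obs();print(o["t"],o["eef_pos"],o["contact_force"],o["gripper_width"])
for n in ("side","scene"):
    c=read_camera(n); W=cloud(c); d=cut_out(n,"punch")
    for k in d[:2]:
        P=W[k["mask"]];P=P[~np.isnan(P[:,0])]; print(n,k["conf"],np.round(k["box"]),np.round(np.median(P,0),3),np.round([P.min(0),P.max(0)],3).tolist())
E
```

```text
t: 5.35
eef_pos: [0.4652, 0.2022, 0.1943]
tool_rot: [-0.5, -0.5, -0.5, 0.5]
contact_force: [-0.1, -0.7, -3.0]
gripper_width: 0.209
5.35 [0.465189   0.20215622 0.19434129] [-0.1479562  -0.72323822 -3.04065832] 0.20871097460365196
side 0.48 [213. 141.   9.  39.] [0.464 0.194 0.185] [[0.45, 0.183, 0.011], [0.583, 0.431, 0.242]]
scene 0.76 [360. 205.  15.  37.] [0.471 0.206 0.17 ] [[0.243, 0.09, -0.001], [0.482, 0.217, 0.235]]
```

```bash
python3 -m jog '[{"gripper":0.9,"dx":0.003,"dy":-0.03,"dz":0,"rx":0,"ry":0,"rz":0},{"gripper":0.9,"dx":0.006,"dy":-0.075,"dz":0,"rx":0,"ry":0,"rz":0},{"gripper":0.9,"dx":0.01,"dy":-0.12,"dz":0,"rx":0,"ry":0,"rz":0},{"gripper":0.9,"dx":0.014,"dy":-0.165,"dz":0,"rx":0,"ry":0,"rz":0},{"gripper":0.9,"dx":0.018,"dy":-0.21,"dz":0,"rx":0,"ry":0,"rz":0},{"gripper":0.9,"dx":0.022,"dy":-0.255,"dz":0,"rx":0,"ry":0,"rz":0},{"gripper":0.9,"dx":0.026,"dy":-0.3,"dz":0,"rx":0,"ry":0,"rz":0},{"gripper":0.9,"dx":0.03,"dy":-0.345,"dz":0,"rx":0,"ry":0,"rz":0},{"gripper":0.9,"dx":0.032,"dy":-0.385,"dz":0,"rx":0,"ry":0,"rz":0},{"gripper":0.9,"dx":0.033,"dy":-0.416,"dz":0,"rx":0,"ry":0,"rz":0}]'
python3 -m jog '[{"gripper":0.9,"dx":0,"dy":0,"dz":-0.01,"rx":0,"ry":0,"rz":0},{"gripper":0.9,"dx":0,"dy":0,"dz":-0.02,"rx":0,"ry":0,"rz":0},{"gripper":0.9,"dx":0,"dy":0,"dz":-0.025,"rx":0,"ry":0,"rz":0},{"gripper":0.9,"dx":0,"dy":0,"dz":-0.025,"rx":0,"ry":0,"rz":0},{"gripper":0.9,"dx":0,"dy":0,"dz":-0.025,"rx":0,"ry":0,"rz":0}]'
python3 - <<'E'
from h import *
o=get_obs();print(o["t"],o["eef_pos"],o["contact_force"],o["tool_rot"])
im=[]
for n,(x,y,z) in (("side",(.5,-.213,.09)),("scene",(.5,-.213,.09)),("wrist",(.5,-.213,.09))):
    c=read_camera(n);np.savez(n+"3.npz",**c); T=c["cam_to_world"];K=c["camera_matrix"]
    p=T[:3,:3].T@(np.array([x,y,z])-T[:3,3]); u,v=(K@p)[:2]/p[2]; print(n,u,v,p[2],K[0,0])
    s=34 if n!="wrist" else 60
    u,v=int(u),int(v); im.append(cv2.resize(c["pixels"][max(v-s,0):v+s,max(u-s//1,0):u+s],(266,300),interpolation=cv2.INTER_CUBIC))
cv2.imwrite("pics/three.png",cv2.hconcat(im))
E
```

```text
t: 6.55
eef_pos: [0.4982, -0.2165, 0.1946]
tool_rot: [-0.499, -0.5, -0.5, 0.501]
contact_force: [0.3, 0.9, -3.4]
gripper_width: 0.21
t: 7.05
eef_pos: [0.499, -0.2124, 0.1701]
tool_rot: [0.5, 0.5, 0.501, -0.5]
contact_force: [-0.4, -0.6, -2.1]
gripper_width: 0.209
7.05 [ 0.49903117 -0.21240055  0.17008104] [-0.35368359 -0.62625418 -2.124114  ] [ 0.50027669  0.49956535  0.50063344 -0.49952364]
side 310.96710752529805 251.57561172115552 1.1909070345729764 524.6280816733578
scene 224.382586088762 167.5578027803105 1.0907429611228514 389.6267210994908
wrist 284.216396136788 213.5993929597564 0.25126557645147113 307.9125906368518
```

View pics/three.png

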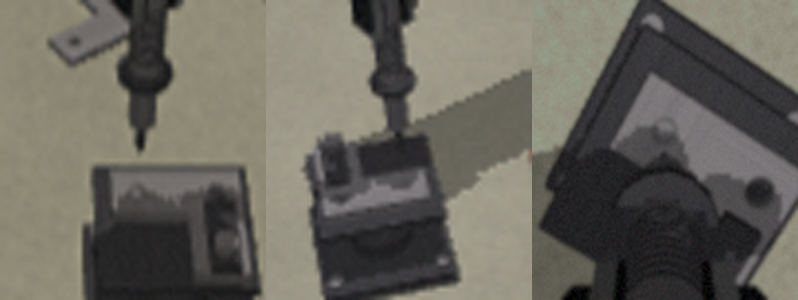

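The punch hangs upright with its point above the rest, and the wrist view still shows the drill spot at (667,130). I'll measure the spot and the punch axis in that same frame.

```bash
python3 - <<'E'
from h import *
c=dict(np.load("wrist3.npz")); W=cloud(c)
K=c["camera_matrix"];T=c["cam_to_world"]
def ray(u,v,z):
    d=T[:3,:3]@[(u-K[0,2])/K[0,0],(v-K[1,2])/K[1,1],1]; return T[:3,3]+d*(z-T[2,3])/d[2]
u0,v0=224+135*120/266.,153+130*120/300.
print(u0,v0,ray(u0,v0,.0645))
for src,W_ in (("now",W),("wr1",np.load("wr1.npy"))):
    P=W_.reshape(-1,3); n=np.hypot(P[:,0]-.4995,P[:,1]+.2132)<.009
    P=P[n&(P[:,2]<.07)]; zt=np.percentile(P[:,2],75)
    D=P[(P[:,2]<zt-.0017)]; D=D[np.hypot(D[:,0]-.4995,D[:,1]+.2132)<.006]
    print(src,len(P),zt,len(D),D.mean(0),D.min(0),D.max(0))
P=W.reshape(-1,3);P=P[np.hypot(P[:,0]-.499,P[:,1]+.2124)<.03]
print(np.histogram(P[:,2],np.arange(.06,.22,.01)))
Q=P[(P[:,2]>.138)&(P[:,2]<.152)];print(len(Q),cv2.minEnclosingCircle((Q[:,:2]*1000).astype(np.float32)),np.percentile(Q,[1,99],axis=0))
# nose / axis from side & scene
for n in ("side","scene"):
    c=dict(np.load(n+"3.npz"));W=cloud(c);P=W.reshape(-1,3);P=P[np.hypot(P[:,0]-.499,P[:,1]+.2124)<.02]
    for a,b in ((.09,.108),(.112,.138),(.141,.147),(.148,.165)):
        Q=P[(P[:,2]>a)&(P[:,2]<b)]
        if len(Q):print(n,a,len(Q),np.round(np.median(Q,0),4),np.round(np.ptp(Q,0),3))
    print(c["cam_to_world"][:3,2])
cc=dict(np.load("wrist3.npz"))["pixels"]
cv2.imwrite("pics/ring.png",cv2.resize(cc[185:225,260:313],(795,600),interpolation=cv2.INTER_CUBIC))
E
```

```text
284.90225563909775 205.0 [ 0.50070548 -0.2138567   0.0645    ]
now 298 0.06506089694028676 76 [ 0.49983505 -0.21428553  0.06199411] [ 0.49539602 -0.21827656  0.06024171] [ 0.5044116  -0.2076984   0.06332612]
wr1 302 0.06498891916434202 62 [ 0.49946681 -0.21435437  0.06184998] [ 0.49501587 -0.21827179  0.06027378] [ 0.50321833 -0.20956708  0.06309703]
(array([1463,    0,    0,    5,    0,   55,    6,    0,  866,  161,  268,
        242,  410,  927, 1317]), array([0.06, 0.07, 0.08, 0.09, 0.1 , 0.11, 0.12, 0.13, 0.14, 0.15, 0.16,
       0.17, 0.18, 0.19, 0.2 , 0.21]))
900 ((499.3395080566406, -212.96543884277344), 15.935158729553223) [[ 0.48432405 -0.2207226   0.14280534]
 [ 0.5143498  -0.19755752  0.15125628]]
side 0.09 8 [ 0.4992 -0.2154  0.1003] [0.003 0.004 0.011]
side 0.112 53 [ 0.4964 -0.2184  0.1257] [0.013 0.012 0.024]
side 0.141 17 [ 0.4902 -0.224   0.146 ] [0.029 0.021 0.005]
side 0.148 89 [ 0.4939 -0.2197  0.1512] [0.032 0.03  0.017]
[ 0.43643643  0.67835363 -0.59106649]
scene 0.09 8 [ 0.5005 -0.2134  0.0996] [0.005 0.006 0.012]
scene 0.112 41 [ 0.5039 -0.2079  0.1229] [0.014 0.016 0.022]
scene 0.141 35 [ 0.5036 -0.2047  0.1456] [0.033 0.03  0.005]
scene 0.148 47 [ 0.505  -0.2066  0.1563] [0.023 0.021 0.017]
[-0.52019935 -0.52460719 -0.67392873]
```

View pics/ring.png

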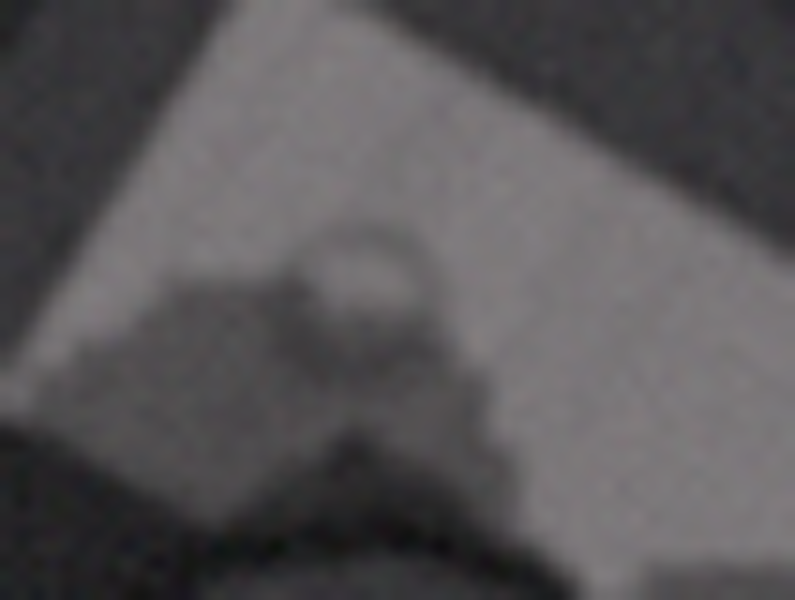

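Punch axis (0.4993, -0.2130) against spot (0.4997, -0.2136) in the same frame, so shift y by -0.8 mm. Then descend to just above the spot.

```bash
python3 -m jog '[{"gripper":0.9,"dx":0.0003,"dy":-0.0008,"dz":-0.007,"rx":0,"ry":0,"rz":0},{"gripper":0.9,"dx":0.0003,"dy":-0.0008,"dz":-0.014,"rx":0,"ry":0,"rz":0},{"gripper":0.9,"dx":0.0003,"dy":-0.0008,"dz":-0.02,"rx":0,"ry":0,"rz":0},{"gripper":0.9,"dx":0.0003,"dy":-0.0008,"dz":-0.024,"rx":0,"ry":0,"rz":0},{"gripper":0.9,"dx":0.0003,"dy":-0.0008,"dz":-0.024,"rx":0,"ry":0,"rz":0},{"gripper":0.9,"dx":0.0003,"dy":-0.0008,"dz":-0.024,"rx":0,"ry":0,"rz":0}]'
python3 -m jog '[{"gripper":0.9,"dx":0,"dy":0,"dz":-0.001,"rx":0,"ry":0,"rz":0},{"gripper":0.9,"dx":0,"dy":0,"dz":-0.002,"rx":0,"ry":0,"rz":0},{"gripper":0.9,"dx":0,"dy":0,"dz":-0.003,"rx":0,"ry":0,"rz":0},{"gripper":0.9,"dx":0,"dy":0,"dz":-0.003,"rx":0,"ry":0,"rz":0}]'
```

```text
t: 7.8
eef_pos: [0.4992, -0.2143, 0.1461]
tool_rot: [-0.5, -0.5, -0.5, 0.5]
contact_force: [0.5, 1.2, -1.5]
gripper_width: 0.207
t: 8.2
eef_pos: [0.4991, -0.2143, 0.1431]
tool_rot: [-0.5, -0.5, -0.5, 0.5]
contact_force: [0.7, 0.2, -2.1]
gripper_width: 0.211
```

```bash
python3 -m jog '[{"gripper":0.9,"dx":0,"dy":0,"dz":-0.0007,"rx":0,"ry":0,"rz":0},{"gripper":0.9,"dx":0,"dy":0,"dz":-0.0015,"rx":0,"ry":0,"rz":0},{"gripper":0.9,"dx":0,"dy":0,"dz":-0.0015,"rx":0,"ry":0,"rz":0}]'
python3 -m jog '[{"gripper":0.9,"dx":0,"dy":0,"dz":-0.0007,"rx":0,"ry":0,"rz":0},{"gripper":0.9,"dx":0,"dy":0,"dz":-0.0015,"rx":0,"ry":0,"rz":0},{"gripper":0.9,"dx":0,"dy":0,"dz":-0.0015,"rx":0,"ry":0,"rz":0}]'
```

```text
t: 8.5
eef_pos: [0.4991, -0.2143, 0.1416]
tool_rot: [0.5, 0.5, 0.5, -0.5]
contact_force: [0.2, 0.1, -1.9]
gripper_width: 0.211
t: 8.8
eef_pos: [0.4992, -0.2143, 0.1403]
tool_rot: [0.5, 0.5, 0.5, -0.5]
contact_force: [-0.1, 0.0, -0.8]
gripper_width: 0.208
```

Contact starts with the point at z≈0.061. That is pit-floor depth, about 3 mm below the face, so the point is in the spot. Pressing on in small steps.

```bash
python3 -m jog '[{"gripper":0.9,"dx":0,"dy":0,"dz":-0.0007,"rx":0,"ry":0,"rz":0},{"gripper":0.9,"dx":0,"dy":0,"dz":-0.0015,"rx":0,"ry":0,"rz":0},{"gripper":0.9,"dx":0,"dy":0,"dz":-0.0015,"rx":0,"ry":0,"rz":0}]'
python3 -m jog '[{"gripper":0.9,"dx":0,"dy":0,"dz":-0.0007,"rx":0,"ry":0,"rz":0},{"gripper":0.9,"dx":0,"dy":0,"dz":-0.0015,"rx":0,"ry":0,"rz":0},{"gripper":0.9,"dx":0,"dy":0,"dz":-0.0015,"rx":0,"ry":0,"rz":0}]'
```

```text
t: 9.1
eef_pos: [0.4993, -0.2144, 0.1389]
tool_rot: [0.5, 0.5, 0.5, -0.5]
contact_force: [-0.4, 0.9, 1.2]
gripper_width: 0.21
t: 9.4
eef_pos: [0.4993, -0.2144, 0.1374]
tool_rot: [0.5, 0.5, 0.5, -0.5]
contact_force: [-0.8, -0.1, 3.4]
gripper_width: 0.209
```

```bash
python3 -m jog '[{"gripper":0.9,"dx":0,"dy":0,"dz":-0.0007,"rx":0,"ry":0,"rz":0},{"gripper":0.9,"dx":0,"dy":0,"dz":-0.0015,"rx":0,"ry":0,"rz":0},{"gripper":0.9,"dx":0,"dy":0,"dz":-0.0015,"rx":0,"ry":0,"rz":0}]'
python3 -m jog '[{"gripper":0.9,"dx":0,"dy":0,"dz":-0.0005,"rx":0,"ry":0,"rz":0},{"gripper":0.9,"dx":0,"dy":0,"dz":-0.001,"rx":0,"ry":0,"rz":0},{"gripper":0.9,"dx":0,"dy":0,"dz":-0.001,"rx":0,"ry":0,"rz":0}]'
```

```text
t: 9.7
eef_pos: [0.4994, -0.2144, 0.1359]
tool_rot: [0.5, 0.5, 0.5, -0.5]
contact_force: [-1.0, -0.7, 6.2]
gripper_width: 0.211
t: 10.0
eef_pos: [0.4994, -0.2145, 0.1351]
tool_rot: [0.5, 0.5, 0.5, -0.5]
contact_force: [-1.5, 0.2, 5.8]
gripper_width: 0.208
```

```bash
python3 -m jog '[{"gripper":0.9,"dx":0,"dy":0,"dz":-0.0005,"rx":0,"ry":0,"rz":0},{"gripper":0.9,"dx":0,"dy":0,"dz":-0.001,"rx":0,"ry":0,"rz":0},{"gripper":0.9,"dx":0,"dy":0,"dz":-0.001,"rx":0,"ry":0,"rz":0}]'
```

```text
t: 10.3
eef_pos: [0.4995, -0.2145, 0.1343]
tool_rot: [0.5, 0.5, 0.5, -0.5]
contact_force: [-1.1, -0.5, 8.4]
gripper_width: 0.212
```

```bash
python3 -m jog '[{"gripper":0.9,"dx":0,"dy":0,"dz":-0.0004,"rx":0,"ry":0,"rz":0},{"gripper":0.9,"dx":0,"dy":0,"dz":-0.0008,"rx":0,"ry":0,"rz":0},{"gripper":0.9,"dx":0,"dy":0,"dz":-0.0008,"rx":0,"ry":0,"rz":0}]'
```

```text
t: 10.6
eef_pos: [0.4994, -0.2144, 0.1333]
tool_rot: [0.5, 0.5, 0.5, -0.5]
contact_force: [-0.3, -0.1, 4.1]
gripper_width: 0.208
```

The force dropped from 8.4 to 4.1, so it has snapped. I'll hold briefly to confirm.

```bash
python3 -m jog '[{"gripper":0.9,"dx":0,"dy":0,"dz":-0.0005,"rx":0,"ry":0,"rz":0},{"gripper":0.9,"dx":0,"dy":0,"dz":-0.0005,"rx":0,"ry":0,"rz":0},{"gripper":0.9,"dx":0,"dy":0,"dz":-0.0005,"rx":0,"ry":0,"rz":0},{"gripper":0.9,"dx":0,"dy":0,"dz":-0.0005,"rx":0,"ry":0,"rz":0}]'
python3 -m jog '[{"gripper":0.9,"dx":0,"dy":0,"dz":0.004,"rx":0,"ry":0,"rz":0},{"gripper":0.9,"dx":0,"dy":0,"dz":0.01,"rx":0,"ry":0,"rz":0},{"gripper":0.9,"dx":0,"dy":0,"dz":0.025,"rx":0,"ry":0,"rz":0},{"gripper":0.9,"dx":0,"dy":0,"dz":0.045,"rx":0,"ry":0,"rz":0},{"gripper":0.9,"dx":0,"dy":0,"dz":0.06,"rx":0,"ry":0,"rz":0},{"gripper":0.9,"dx":0,"dy":0,"dz":0.061,"rx":0,"ry":0,"rz":0},{"gripper":0.9,"dx":0,"dy":0,"dz":0.061,"rx":0,"ry":0,"rz":0}]'
```

```text
t: 11.0
eef_pos: [0.4994, -0.2144, 0.1326]
tool_rot: [0.5, 0.5, 0.5, -0.5]
contact_force: [-0.3, 0.2, 5.8]
gripper_width: 0.208
t: 11.7
eef_pos: [0.4987, -0.2141, 0.1929]
tool_rot: [0.5, 0.5, 0.5, -0.5]
contact_force: [-0.2, 0.1, -3.4]
gripper_width: 0.206
```

Net about 7.5 N while snapped, as expected. Returning to the stand.

```bash
python3 -m jog '[{"gripper":0.9,"dx":-0.003,"dy":0.03,"dz":0,"rx":0,"ry":0,"rz":0},{"gripper":0.9,"dx":-0.006,"dy":0.075,"dz":0,"rx":0,"ry":0,"rz":0},{"gripper":0.9,"dx":-0.01,"dy":0.12,"dz":0,"rx":0,"ry":0,"rz":0},{"gripper":0.9,"dx":-0.014,"dy":0.165,"dz":0,"rx":0,"ry":0,"rz":0},{"gripper":0.9,"dx":-0.018,"dy":0.21,"dz":0,"rx":0,"ry":0,"rz":0},{"gripper":0.9,"dx":-0.022,"dy":0.255,"dz":0,"rx":0,"ry":0,"rz":0},{"gripper":0.9,"dx":-0.026,"dy":0.3,"dz":0,"rx":0,"ry":0,"rz":0},{"gripper":0.9,"dx":-0.03,"dy":0.345,"dz":0,"rx":0,"ry":0,"rz":0},{"gripper":0.9,"dx":-0.032,"dy":0.385,"dz":0,"rx":0,"ry":0,"rz":0},{"gripper":0.9,"dx":-0.0325,"dy":0.4167,"dz":0,"rx":0,"ry":0,"rz":0}]'
python3 -m jog '[{"gripper":0.9,"dx":0,"dy":0,"dz":-0.01,"rx":0,"ry":0,"rz":0},{"gripper":0.9,"dx":0,"dy":0,"dz":-0.02,"rx":0,"ry":0,"rz":0},{"gripper":0.9,"dx":0,"dy":0,"dz":-0.03,"rx":0,"ry":0,"rz":0},{"gripper":0.9,"dx":0,"dy":0,"dz":-0.03,"rx":0,"ry":0,"rz":0},{"gripper":0.9,"dx":0,"dy":0,"dz":-0.03,"rx":0,"ry":0,"rz":0}]'
python3 - <<'E'
from h import *
c=read_camera("wrist");W=cloud(c);P=W.reshape(-1,3);e=get_obs()["eef_pos"];print(e)
R=P[np.hypot(P[:,0]-.466,P[:,1]-.2025)<.06]
S=R[(R[:,2]>.053)&(R[:,2]<.0605)];print("stand",cv2.minAreaRect((S[:,:2]*1000).astype(np.float32)))
P=P[np.hypot(P[:,0]-e[0],P[:,1]-e[1])<.03]; zc=e[2]-.0795+.056
Q=P[abs(P[:,2]-zc-.001)<.006];print("collar",len(Q),cv2.minEnclosingCircle((Q[:,:2]*1000).astype(np.float32)))
E
```

```text
t: 12.7
eef_pos: [0.465, 0.2048, 0.1921]
tool_rot: [0.5, 0.499, 0.501, -0.5]
contact_force: [1.2, 0.1, -2.4]
gripper_width: 0.21
t: 13.2
eef_pos: [0.4665, 0.2011, 0.1629]
tool_rot: [-0.499, -0.5, -0.5, 0.501]
contact_force: [-0.3, 0.3, -1.7]
gripper_width: 0.21
[0.46691142 0.20153836 0.16339709]
stand ((466.224853515625, 202.19696044921875), (60.77263259887695, 90.21080017089844), 81.08417510986328)
collar 934 ((466.5745544433594, 201.14825439453125), 15.918560028076172)
```

```bash
python3 -m jog '[{"gripper":0.9,"dx":-0.0004,"dy":0.001,"dz":-0.012,"rx":0,"ry":0,"rz":0},{"gripper":0.9,"dx":-0.0004,"dy":0.001,"dz":-0.02,"rx":0,"ry":0,"rz":0},{"gripper":0.9,"dx":-0.0004,"dy":0.001,"dz":-0.028,"rx":0,"ry":0,"rz":0},{"gripper":0.9,"dx":-0.0004,"dy":0.001,"dz":-0.036,"rx":0,"ry":0,"rz":0},{"gripper":0.9,"dx":-0.0004,"dy":0.001,"dz":-0.044,"rx":0,"ry":0,"rz":0},{"gripper":0.9,"dx":-0.0004,"dy":0.001,"dz":-0.044,"rx":0,"ry":0,"rz":0}]'
```

```text
t: 13.85
eef_pos: [0.4654, 0.203, 0.118]
tool_rot: [-0.5, -0.499, -0.5, 0.501]
contact_force: [-0.8, 0.1, -3.1]
gripper_width: 0.214
```

Clean entry. Lowering the rest of the way.

```bash
python3 -m jog '[{"gripper":0.9,"dx":0,"dy":0,"dz":-0.008,"rx":0,"ry":0,"rz":0},{"gripper":0.9,"dx":0,"dy":0,"dz":-0.016,"rx":0,"ry":0,"rz":0},{"gripper":0.9,"dx":0,"dy":0,"dz":-0.024,"rx":0,"ry":0,"rz":0},{"gripper":0.9,"dx":0,"dy":0,"dz":-0.029,"rx":0,"ry":0,"rz":0},{"gripper":0.9,"dx":0,"dy":0,"dz":-0.031,"rx":0,"ry":0,"rz":0},{"gripper":0.9,"dx":0,"dy":0,"dz":-0.031,"rx":0,"ry":0,"rz":0}]'
python3 -m jog '[{"gripper":0.9,"dx":0,"dy":0,"dz":-0.001,"rx":0,"ry":0,"rz":0},{"gripper":0.9,"dx":0,"dy":0,"dz":-0.001,"rx":0,"ry":0,"rz":0}]'
```

```text
t: 14.45
eef_pos: [0.4661, 0.2033, 0.0881]
tool_rot: [-0.5, -0.5, -0.5, 0.5]
contact_force: [-0.9, 0.5, -2.1]
gripper_width: 0.209
t: 14.65
eef_pos: [0.4664, 0.2035, 0.0876]
tool_rot: [0.5, 0.5, 0.5, -0.5]
contact_force: [0.9, 1.0, -3.0]
gripper_width: 0.212
```

```bash
python3 -m jog '[{"gripper":0.9,"dx":0,"dy":-0.0005,"dz":-0.001,"rx":0,"ry":0,"rz":0},{"gripper":0.9,"dx":0,"dy":-0.0005,"dz":-0.0015,"rx":0,"ry":0,"rz":0},{"gripper":0.9,"dx":0,"dy":-0.0005,"dz":-0.0015,"rx":0,"ry":0,"rz":0}]'
python3 -m jog '[{"gripper":0.9,"dx":0,"dy":0,"dz":-0.0005,"rx":0,"ry":0,"rz":0},{"gripper":0.9,"dx":0,"dy":0,"dz":-0.0005,"rx":0,"ry":0,"rz":0}]'
```

```text
t: 14.95
eef_pos: [0.4662, 0.2028, 0.0859]
tool_rot: [0.5, 0.5, 0.5, -0.5]
contact_force: [0.1, 0.8, -2.7]
gripper_width: 0.207
t: 15.15
eef_pos: [0.4663, 0.203, 0.0856]
tool_rot: [0.5, 0.5, 0.5, -0.5]
contact_force: [-0.1, 0.2, -1.0]
gripper_width: 0.206
```

```bash
python3 -m jog '[{"gripper":0.7,"dx":0,"dy":0,"dz":-0.0003,"rx":0,"ry":0,"rz":0},{"gripper":0.5,"dx":0,"dy":0,"dz":0,"rx":0,"ry":0,"rz":0},{"gripper":0.2,"dx":0,"dy":0,"dz":0,"rx":0,"ry":0,"rz":0},{"gripper":0.0,"dx":0,"dy":0,"dz":0,"rx":0,"ry":0,"rz":0},{"gripper":0.0,"dx":0,"dy":0,"dz":0,"rx":0,"ry":0,"rz":0},{"gripper":0.0,"dx":0,"dy":0,"dz":0,"rx":0,"ry":0,"rz":0},{"gripper":0.0,"dx":0,"dy":0,"dz":0,"rx":0,"ry":0,"rz":0}]'
python3 -m jog '[{"gripper":0.0,"dx":0,"dy":0,"dz":0.02,"rx":0,"ry":0,"rz":0},{"gripper":0.0,"dx":0,"dy":0,"dz":0.05,"rx":0,"ry":0,"rz":0},{"gripper":0.0,"dx":0,"dy":0,"dz":0.08,"rx":0,"ry":0,"rz":0},{"gripper":0.0,"dx":0,"dy":0,"dz":0.11,"rx":0,"ry":0,"rz":0},{"gripper":0.0,"dx":0,"dy":0,"dz":0.115,"rx":0,"ry":0,"rz":0},{"gripper":0.0,"dx":0,"dy":0,"dz":0.115,"rx":0,"ry":0,"rz":0},{"gripper":0.0,"dx":0,"dy":0,"dz":0.115,"rx":0,"ry":0,"rz":0}]'
python3 look.py; python3 - <<'E'
from h import *
cv2.imwrite("pics/end.png",read_camera("wrist")["pixels"])
E
```

```text
t: 15.85
eef_pos: [0.4663, 0.2029, 0.0854]
tool_rot: [0.5, 0.5, 0.5, -0.5]
contact_force: [0.1, -0.5, 0.9]
gripper_width: 1.001
t: 16.55
eef_pos: [0.4656, 0.2025, 0.1993]
tool_rot: [-0.5, -0.499, -0.5, 0.501]
contact_force: [1.3, -0.3, 1.4]
gripper_width: 0.997
0.05 4143 [0.464  0.2086 0.0567] [[0.4235, 0.1731, 0.0551], [0.5092, 0.2337, 0.058]] ((466.2406005859375, 202.37570190429688), (60.46969223022461, 90.21055603027344), 81.11791229248047) ((466.3472900390625, 202.70849609375), 53.63155746459961)
0.0605 337 [0.466  0.2101 0.0627] [[0.4521, 0.1958, 0.0613], [0.4808, 0.2174, 0.0642]] ((466.3424377441406, 205.56910705566406), (30.859405517578125, 25.383899688720703), 1.6241655349731445) ((466.5452575683594, 202.9691619873047), 15.829083442687988)
0.118 486 [0.4667 0.2049 0.1269] [[0.458, 0.1957, 0.1196], [0.4747, 0.2122, 0.1284]] ((466.73748779296875, 203.53469848632812), (18.135852813720703, 19.199302673339844), 69.04801177978516) ((466.6120300292969, 203.18711853027344), 9.857619285583496)
16.6 [0.4654 0.2024 0.199 ] [-0.4998 -0.4992 -0.5003  0.5008]
```

View pics/end.png

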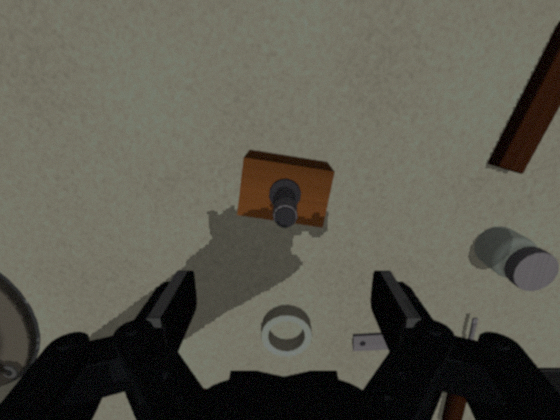

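The punch is back in the stand at (285,212). It is upright, within 1 mm of the hole's middle, and its collar and top heights match the start. The bystanders in view have not moved.

```bash
python3 -c "
from station import *
print(hand_in())"
```

```text
the job is handed in; nothing more can be done
None
```

The punch was set in the drill spot of the larger steel rest, pressed until its spring snapped, and put back in its stand. The job was handed in at about 17 s of the 64 s allowed.

- **Position on the spot:** The point first touched at z ≈ 0.061 m, about 3 mm below the bracket's face. That is the pit's depth, so it was in the drill spot and not on the face.
- **The press:** The net push rose to about 10.5 N, then dropped to about 6 N as the spring snapped. I went on to about 8 N and held it for 0.4 s. The highest reading was well under 18 N, but the force was only read at the end of each small step and the trip itself was never read directly.
- **Back in the stand:** The last camera check put the punch within about 1 mm of the hole's middle. It was upright, with collar and top at the same heights as at the start. The gripper was open and clear.
- **Other things on the table:** The bystanders visible in the last wrist picture looked unmoved. I did not check the ones out of view (shears, brush), and the arm met no unexpected contact forces on the way.

No check failed. The cameras read about 1 mm high at the stand's top and up to 3 mm high at the punch's top, so I found the contact height by feel. One early jog call was refused because rows must give all seven values, and it moved nothing.

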